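Set out the cold remedies

ROBOT

A 7-joint arm with a two-finger parallel gripper is mounted at the origin on the work surface; the furniture and walls round the work are solid. World frame = base frame: x ahead of the robot, y to its left, z up, the work surface at z = 0. Lengths are in m, angles in rad, forces in N, time in s.
With the tool pointing down it reaches from about 0.425 to 0.875 m from the base axis. Payload 8.4 kg.
Tool frame: the origin (TCP) lies at the very end of the fingers, on their centre line; the grasp point (between the pads) lies 19 mm behind it; z points along the fingers, y is the direction in which the jaws open and shut (so a half turn about z gives the same grasp; the last joint's range is limited). The gripper opens to 87 mm and grips with 3 to 60 N. Pads are 19 mm wide; open, the fingers measure 117 mm over their backs; the gripper's body (75 mm by 190 mm) begins 51 mm behind the grasp point.
Start: joints at [-1.331, 0.333, 0.04, 1.465, -0.013, 1.343, -0.059], TCP at [0.216, 0.613, 0.223] pointing down, gripper open.
Joint ranges: [-2.58, 2.58], [-0.38, 2.09], [-1.3, 1.39], [0.25, 2.4], [-1.5, 4.64], [0.08, 2.09], [-2.65, 2.65]. Speed limits (rad/s): [2.22, 2.22, 2.79, 2.79, 3.14, 3.14, 3.14].

INTERFACE

Orientations are given as a unit quaternion [w, x, y, z].
In Python, from plant import ctrl gives the robot as it stands.
- The arm moves only by the tool jog_arm, never from a script. Its argument "targets" is a list of rows, each a list of 2 entries, a list of its own where there are three numbers: the shift along the tool's x, y, z in mm, then the turn, a rotation vector about the tool's x, y, z in degrees. A call has exactly 5 rows; each row is the pose to reach, as a shift and turn from the pose commanded when the call began, along the tool's axes at that moment; what a row does not reach only later rows make up. A row lasts 1/8 s, in which the tool goes at most 62.5 mm and 10.7 degrees, less where a joint would pass 70% of its speed; a pose out of reach is approached as far as the arm can. A call with a gripper value outside its range is refused whole. "fingers" is the finger opening in mm, from 0 to 87, set as the call begins (left out, the last holds). The fingers move at their own pace and stop on an object; "squeeze" is the grip in N (left out, the last holds). Time passes only in rows, so rows that repeat a pose let the fingers close, or fill a call up. It gives the time, the measured TCP pose, the force and the opening at its end, in the units of the state.
- ctrl.get_state(): the state, without advancing time (a new reading comes with each control period).
- ctrl.capture(name): name is "scene" or "top"; returns the picture (400x640x3 uint8, red, green, blue); there is no depth.
- ctrl.calibration(name): a dict with "fovy" (degrees; the focal length in pixels is half the picture's height over the tangent of half this angle, whatever the lens; pixels are square), "cx", "cy" (the principal point, pixels), "view" (4x4, takes a point from world to camera coordinates). Camera axes: x right, y up, looking along -z (the intrinsics and any distortion apply to the point x, -y, -z); pixel columns grow to the right and rows downward; lengths in m; the calibration is good to about 2 mm. A picture is of the moment at which its call begins. calibration takes no time and is no camera call.
- ctrl.sign_off(): hands the job in, once; it reports no verdict.
The state is a dict: "clock": time; "joint_positions": joint angles; "qd": joint speeds; "effort": joint torques, N m; "position": TCP position; "orientation": TCP orientation; "ft_force": force on the tool from outside, world axes, zero at the start; "moment": the same for the moment, N m; "gripper_width": finger opening in m.
Only numpy, scipy, OpenCV 4.12 (cv2) and the standard library are available. Lean on these libraries where they do the work, as an engineer would, in place of code of your own. Each camera call takes 0.05 s, during which the arm holds its last target.

TASK

Somebody has a cold: gather the remedies from among the spice jars and put each in its own wooden holder. The honey jar goes in the large round cup, the pill bottle in the medium cup and the dropper bottle in the small cup, each standing upright on the cup's floor, and the lemon that lies among them goes in the oblong dish. Leave the two spice jars that stand among them where they are.

Things in the scene. Friction and masses are not known exactly. Their poses are not given: they have to be found in the camera images.
- honey_jar: Squat round glass jar of honey with a red lid, the widest round container: 65 mm across, 100 mm tall, lid from 88 mm up, 0.44 kg. Stands upright. Origin: centre of its underside, z up; yaw is arbitrary.
- pill_bottle: White round pill bottle with a blue ribbed cap: 51 mm across, 83 mm tall, cap from 66 mm up, 0.08 kg. Stands upright. Origin: centre of its underside, z up; yaw is arbitrary.
- dropper_bottle: Slim brown dropper bottle with a black rubber top: 33 mm across up to 62 mm height, then it tapers to the neck (24 mm across) and the rubber top (13 mm across), 102 mm tall in all, 0.07 kg. Stands upright. Origin: centre of its underside, z up; yaw is arbitrary.
- lemon_mid (a point): Middle of the loose yellow lemon that lies on its side among the jars and holders (another lemon, at the back corner behind the tall pump flask, is no part of the job): 78 mm long, 55 mm wide, 56 mm high, 0.11 kg. This point starts 28 mm above the worktop; its x axis runs along the lemon's length, z up at the start. It can roll in the dish.
- large_cup: Largest of three shallow round cups: 94 mm across outside, opening 84 mm across, 22 mm high, inner floor 5 mm above its underside. Brown wood, fixed to the worktop. Origin: centre of its underside, z up. 
- medium_cup: Middle one of three shallow round cups: 79 mm across outside, opening 69 mm across, 22 mm high, inner floor 5 mm above its underside. Brown wood, fixed to the worktop. Origin: centre of its underside, z up. 
- small_cup: Smallest of three shallow round cups: 60 mm across outside, opening 50 mm across, 22 mm high, inner floor 5 mm above its underside. Brown wood, fixed to the worktop. Origin: centre of its underside, z up. 
- oblong_dish: Low oblong dish: 122 mm (along its x) by 102 mm (along its y) outside, 110 by 90 mm inside, 16 mm high, inner floor about 6 mm above its underside. Brown wood, fixed to the worktop. Origin: centre of its underside, z up. 
- spice_jar_green: Bystander, loose: slim spice jar with a green cap, 46 mm across, 105 mm tall, upright. Leave it alone. Origin: centre of its underside, z up; yaw is arbitrary.
- spice_jar_white: Bystander, loose: slim spice jar with a white cap, 43 mm across, 100 mm tall, upright. Leave it alone. Origin: centre of its underside, z up; yaw is arbitrary.
Things that resemble listed ones, but are neither listed nor needed, are in the scene too. Leave any pink or red look-alike of the dropper_bottle alone. Leave any turquoise look-alike of the honey_jar alone.

How it is judged:
At the end, for the whole second after the job is handed in: Honey jar, pill bottle, dropper bottle within 13 mm of the centre of the large, medium, small cup, on its floor (underside < 10 mm up), tilt < 0.12 rad; lemon middle within 30 mm of dish centre, < 45 mm up; all at rest; spice jars upright (< 0.15 rad), moved < 30 mm (horizontal distance between honey_jar and large_cup below 0.013 m and z of honey_jar in the frame of large_cup below 0.01 m and angle between each of honey_jar, pill_bottle, dropper_bottle's own z axis and vertical below 0.12 rad and horizontal distance between pill_bottle and medium_cup below 0.013 m and z of pill_bottle in the frame of medium_cup below 0.01 m and horizontal distance between dropper_bottle and small_cup below 0.013 m and z of dropper_bottle in the frame of small_cup below 0.01 m and horizontal distance between lemon_mid and oblong_dish below 0.03 m and z of lemon_mid in the frame of oblong_dish below 0.045 m and linear speed of each of honey_jar, pill_bottle, dropper_bottle, lemon below 0.02 m/s and distance of each of spice_jar_green, spice_jar_white from where it was at the start of the episode below 0.03 m and angle between each of spice_jar_green, spice_jar_white's own z axis and vertical below 0.15 rad); the robot touches nothing.
It fails at once if the green-capped spice jar is shifted by more than 3 cm or knocked over (distance of spice_jar_green from where it was at the start of the episode above 0.03 m or angle between spice_jar_green's own z axis and vertical above 0.5 rad).
It fails at once if the white-capped spice jar is shifted by more than 3 cm or knocked over (distance of spice_jar_white from where it was at the start of the episode above 0.03 m or angle between spice_jar_white's own z axis and vertical above 0.5 rad).
It also fails if it takes over 120 s, if anything falls off the work surface, if the arm or the gripper's body presses on something with over 40 N, if the wrist force passes 120 N, or if a joint passes its speed limit or range.

## Working session

There is one attempt and no reset: what is moved stays moved. The work goes in short steps, Python scripts to look and compute and a tool call to move; the robot and the scene stay as the last step left them, time stands still between calls to the robot, and variables do not carry over. Pictures are saved under pics/ and viewed, and the job is handed in when it is done.

Besides the shell and the picture viewer there is one more tool, called after ">>>" as name(argument=value, ...) on one line, values as JSON. jog_arm: Moves the arm, as the interface text tells. Its arguments: {"type":"object","properties":{"targets":{"type":"array"},"fingers":{"type":"number"},"squeeze":{"type":"number"}},"required":["targets"]}

```bash
ls; mkdir -p pics
python3 - <<'E'
from plant import ctrl
import cv2
s=ctrl.get_state()
for k,v in s.items(): print(k,v)
for n in("scene","top"):
    c=ctrl.calibration(n); print(n,c)
    im=ctrl.capture(n); cv2.imwrite(f"pics/{n}0.png",im[:,:,::-1])
E
```

```text
pics
clock 0.0
joint_positions [-1.33121558  0.333946    0.03986658  1.46628566 -0.01340735  1.34330906
 -0.05850752]
qd [-4.81008878e-04 -2.83725703e-05  8.38428942e-04 -6.41553112e-04
  1.16182661e-03  1.23596773e-03  6.83361963e-04]
effort [ 1.66132581e-04 -6.56332326e+01  1.33545566e+00 -4.03817761e+01
 -5.97070344e-02  4.42917680e-02  1.25590527e-04]
position [0.21588109 0.6125917  0.22162946]
orientation [-8.94337222e-05  1.68591166e-01  9.85685706e-01 -8.36279279e-04]
ft_force [-0.16144161 -0.76406962 -0.13252999]
moment [-0.00371366 -0.02732807 -0.01766362]
gripper_width 0.08691665134928896
scene {'fovy': 53.53301137658762, 'cx': 309.68440375457305, 'cy': 193.36341154141564, 'view': array([[-0.68126381, -0.73186574, -0.0158795 ,  0.36993424],
       [ 0.3995031 , -0.38988312,  0.82969176, -0.25774376],
       [-0.61341413,  0.55889506,  0.55799589, -0.69157541],
       [ 0.        ,  0.        ,  0.        ,  1.        ]])}
top {'fovy': 48.80157236401737, 'cx': 318.19547295574523, 'cy': 196.08572111881932, 'view': array([[ 0.02005678, -0.9996585 , -0.01675157,  0.00220455],
       [ 0.99846061,  0.01916051,  0.05205081, -0.51178645],
       [-0.05171207, -0.01776975,  0.99850393, -1.03999292],
       [ 0.        ,  0.        ,  0.        ,  1.        ]])}
```

View pics/scene0.png

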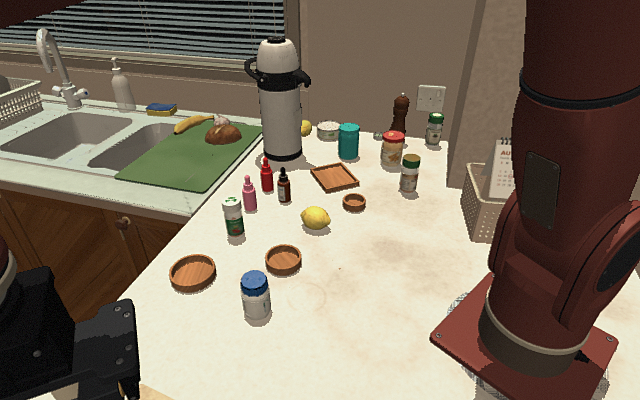

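View pics/top0.png

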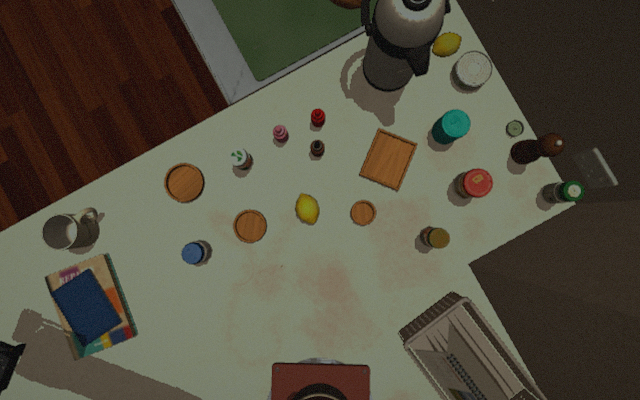

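Top view candidates. Honey jar: red lid (475,183); look-alike is turquoise (453,125). Dropper: brown with black top (317,148); look-alikes are red (317,117) and pink (280,132). Lemon: (307,208); the other one (447,44) is behind the flask. Pill bottle: (194,252). Cups: (184,182), (250,226) and (363,212). Dish: (388,160). Next, a close crop and measurements.

```bash
cat > h.py <<'E'
import numpy as np, cv2
from plant import ctrl
def cal(n):
    c=ctrl.calibration(n); V=np.array(c['view']); f=200/np.tan(np.radians(c['fovy'])/2); return V,f,c['cx'],c['cy']
def ray(n,u,v):
    V,f,cx,cy=cal(n); d=np.array([(u-cx)/f,-(v-cy)/f,-1.]); R=V[:3,:3]; return -R.T@V[:3,3], R.T@d
def onz(n,u,v,z):
    o,d=ray(n,u,v); return o+d*(z-o[2])/d[2]
def proj(n,P):
    V,f,cx,cy=cal(n); p=V[:3,:3]@np.array(P)+V[:3,3]; return cx+f*p[0]/-p[2], cy-f*p[1]/-p[2]
E
python3 - <<'E'
import cv2,numpy as np
a=cv2.imread('pics/top0.png')[80:280,150:510]
cv2.imwrite('pics/top0c.png',cv2.resize(a,None,fx=2.2,fy=2.2,interpolation=cv2.INTER_CUBIC))
a=cv2.imread('pics/scene0.png')[80:330,150:470]
cv2.imwrite('pics/scene0c.png',cv2.resize(a,None,fx=2.3,fy=2.3,interpolation=cv2.INTER_CUBIC))
from h import *
for n,u,v,z in [('honey',475,183,.1),('pill',194,252,.083),('drop',317,148,.1),('lemon',307,208,.03),('L',184,182,.022),('M',250,226,.022),('S',363,212,.022),('dish',388,160,.016),('white',240,156,.1),('green',437,237,.105)]:
    print(n,onz('top',u,v,z).round(4), np.round(proj('scene',onz('top',u,v,z)),1))
E
```

```text
honey [ 0.5423 -0.331   0.1   ] [392.6 134.6]
pill [0.3781 0.285  0.083 ] [255.8 275.6]
drop [0.6133 0.0155 0.1   ] [285.7 168. ]
lemon [0.4823 0.0377 0.03  ] [315.3 216.3]
L [0.5387 0.3329 0.022 ] [193.6 267.5]
M [0.4372 0.1721 0.022 ] [284.4 254.8]
S [ 0.4756 -0.0944  0.022 ] [354.1 198.3]
dish [ 0.6009 -0.1527  0.016 ] [334.8 174.1]
white [0.5925 0.1852 0.1   ] [234.  197.9]
green [ 0.4233 -0.2479  0.105 ] [410.1 156.8]
```

View pics/top0c.png

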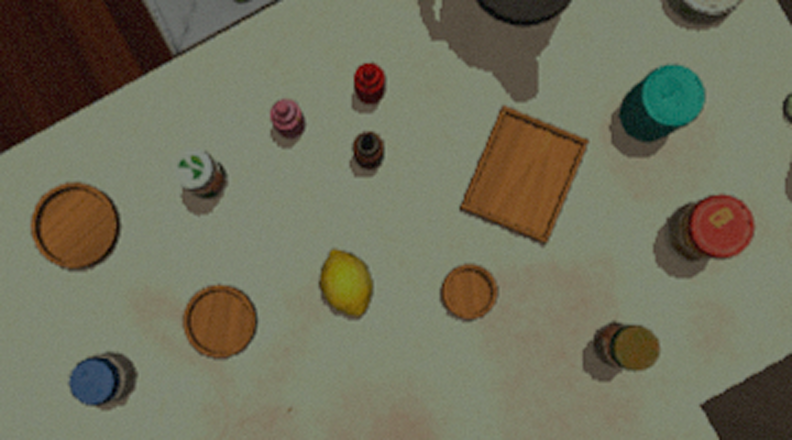

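View pics/scene0c.png

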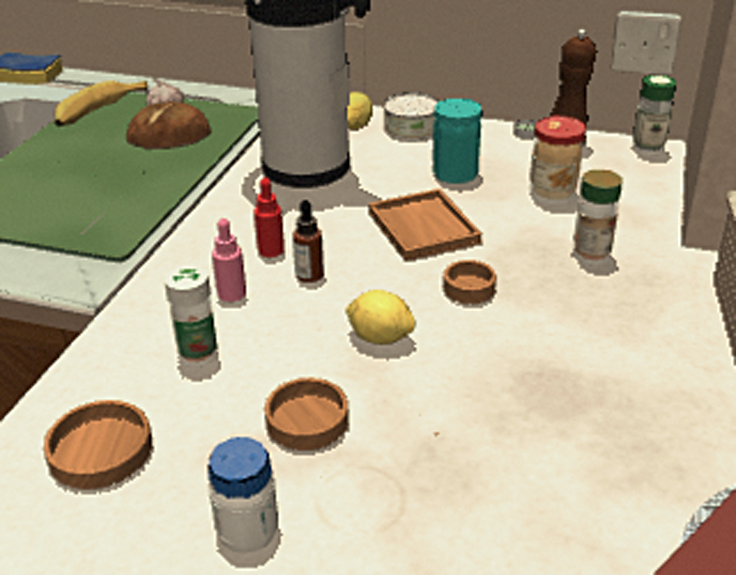

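```bash
cat > meas.py <<'E'
from h import *
def mask(hsv,lo,hi):
    if lo[0]>hi[0]:
        return cv2.inRange(hsv,lo,(179,)+tuple(hi[1:]))|cv2.inRange(hsv,(0,)+tuple(lo[1:]),hi)
    return cv2.inRange(hsv,lo,hi)
def blob(im,seed,lo,hi,r,name=''):
    hsv=cv2.cvtColor(im,cv2.COLOR_RGB2HSV); m=mask(hsv,lo,hi)
    w=np.zeros_like(m); cv2.circle(w,seed,r,255,-1); m&=w
    m=cv2.morphologyEx(m,cv2.MORPH_CLOSE,np.ones((3,3)))
    n,l,s,c=cv2.connectedComponentsWithStats(m)
    k=1+np.argmax(s[1:,4]); mm=(l==k).astype(np.uint8)
    cs,_=cv2.findContours(mm,cv2.RETR_EXTERNAL,cv2.CHAIN_APPROX_NONE)
    h=cv2.convexHull(max(cs,key=cv2.contourArea)); M=cv2.moments(h)
    return (M['m10']/M['m00'],M['m01']/M['m00']),cv2.boundingRect(h),h
E
python3 - <<'E'
from meas import *
t=cv2.imread('pics/top0.png')[:,:,::-1].copy(); s=cv2.imread('pics/scene0.png')[:,:,::-1].copy()
for im,pts in((t,dict(honey=(477,183),pill=(192,253),lemon=(307,208),L=(184,182),M=(250,226),dish=(388,160),table=(300,300),drop=(317,148),dropb=(317,153),white=(233,156),green=(437,237))),(s,dict(honey=(393,136),pill=(254,280),drop=(283,172),dropb=(285,192),M=(283,265),table=(350,300)))):
    hsv=cv2.cvtColor(im,cv2.COLOR_RGB2HSV)
    for k,(u,v) in pts.items(): print(k,np.median(hsv[v-2:v+3,u-2:u+3].reshape(-1,3),axis=0))
E
```

```text
honey [  5. 171. 126.]
pill [106. 117.  98.]
lemon [ 32. 194. 134.]
L [ 14. 178. 121.]
M [ 15. 176. 114.]
dish [ 14. 181. 122.]
table [ 39.  44. 132.]
drop [21. 78. 29.]
dropb [  8. 140.  40.]
white [ 53.  39. 118.]
green [ 20. 170.  86.]
honey [  3. 160. 210.]
pill [107. 117. 169.]
drop [21. 49.  6.]
dropb [ 10. 170.  61.]
M [ 13. 149. 191.]
table [ 21.  42. 236.]
```

Run:
```python
from meas import *
t=cv2.imread('pics/top0.png')[:,:,::-1].copy(); s=cv2.imread('pics/scene0.png')[:,:,::-1].copy()
W=((8,110,60),(22,255,255))
T=dict(honey=((477,183),(170,130,70),(11,255,255),24,.094),pill=((192,253),(95,70,40),(120,255,255),18,.0745),
lemon=((307,208),(22,120,50),(38,255,255),24,.028),L=((184,182),*W,26,.011),M=((250,226),*W,22,.011),S=((363,212),*W,18,.011),dish=((388,160),*W,40,.008),
drop=((317,148),(0,0,0),(179,255,62),12,.05),green=((437,237),(14,100,50),(30,255,255),16,.1))
ot=t.copy(); os_=s.copy()
for k,(seed,lo,hi,r,z) in T.items():
    c,b,h=blob(t,seed,lo,hi,r); P=onz('top',*c,z); cv2.drawContours(ot,[h],-1,(255,0,255),1)
    L=onz('top',b[0],c[1],z);R=onz('top',b[0]+b[2],c[1],z); U=onz('top',c[0],b[1],z);D=onz('top',c[0],b[1]+b[3],z)
    print(k,np.round(c,1),P.round(4),'dy %.1f dx %.1f mm'%((L-R)[1]*1e3,(U-D)[0]*1e3),end=' ')
    if k in('lemon','dish'):
        rr=cv2.minAreaRect(h); bp=cv2.boxPoints(rr); q=[onz('top',*p,z)[:2] for p in bp]
        for i in (0,1): d=q[i+1]-q[i]; print('edge %.1f mm ang %.1f'%(np.hypot(*d)*1e3,np.degrees(np.arctan2(d[1],d[0]))),end=' ')
        print(np.mean(q,0).round(4),end='')
    print()
print()
S=dict(honey=((393,136),(170,110,120),(11,255,255),16,.094),pill=((254,280),(95,70,80),(120,255,255),22,.0745),
lemon=((316,217),(22,120,100),(38,255,255),22,.028),L=((192,272),*W,30,.011),M=((283,260),*W,24,.011),S=((354,202),*W,18,.011),dish=((334,178),*W,32,.008),
drop=((284,187),(0,0,0),(179,255,110),20,.05))
for k,(seed,lo,hi,r,z) in S.items():
    c,b,h=blob(s,seed,lo,hi,r); cv2.drawContours(os_,[h],-1,(255,0,255),1)
    print(k,np.round(c,1),onz('scene',*c,z).round(4),b)
a=np.vstack([cv2.resize(ot[80:280,150:510],None,fx=2.2,fy=2.2)])
cv2.imwrite('pics/m_t.png',a[:,:,::-1]);cv2.imwrite('pics/m_s.png',cv2.resize(os_[80:330,150:470],None,fx=2.3,fy=2.3)[:,:,::-1])
```

```text
honey [477.7 182.4] [ 0.5443 -0.339   0.094 ] dy 63.3 dx 61.7 mm 
pill [192.4 252.9] [0.3753 0.2912 0.0745] dy 49.6 dx 46.9 mm 
lemon [306.8 208.2] [0.4817 0.0382 0.028 ] dy 56.5 dx 72.9 mm edge 57.9 mm ang -25.3 edge 60.1 mm ang -115.5 [0.4816 0.0375]
L [183.1 181.9] [0.5398 0.3386 0.011 ] dy 94.5 dx 94.3 mm 
M [249.3 225.7] [0.4377 0.1758 0.011 ] dy 79.1 dx 78.7 mm 
S [362.9 212.1] [ 0.4755 -0.0952  0.011 ] dy 59.5 dx 59.6 mm 
dish [387.9 158.8] [ 0.6049 -0.1535  0.008 ] dy 136.7 dx 150.0 mm edge 123.0 mm ang -21.6 edge 102.2 mm ang -111.9 [ 0.6052 -0.1535]
drop [316.9 148.5] [0.6202 0.0169 0.05  ] dy 30.1 dx 39.7 mm 
green [437.7 237.9] [ 0.4212 -0.2506  0.1   ] dy 49.7 dx 43.3 mm 

honey [393.6 134.7] [ 0.5471 -0.3429  0.094 ] (383, 130, 22, 10)
pill [252.6 281.9] [0.377  0.2941 0.0745] (241, 270, 25, 26)
lemon [314.8 217.3] [0.482  0.0393 0.028 ] (301, 206, 29, 23)
L [192.3 272.9] [0.5381 0.3386 0.011 ] (169, 254, 47, 39)
M [282.8 259.6] [0.4376 0.177  0.011 ] (265, 244, 36, 32)
S [353.8 202. ] [ 0.4749 -0.0933  0.011 ] (343, 193, 23, 19)
dish [334.1 177. ] [ 0.6003 -0.1492  0.008 ] (310, 162, 49, 31)
drop [283.6 186.6] [0.6113 0.0272 0.05  ] (278, 168, 13, 35)
```

View pics/m_t.png

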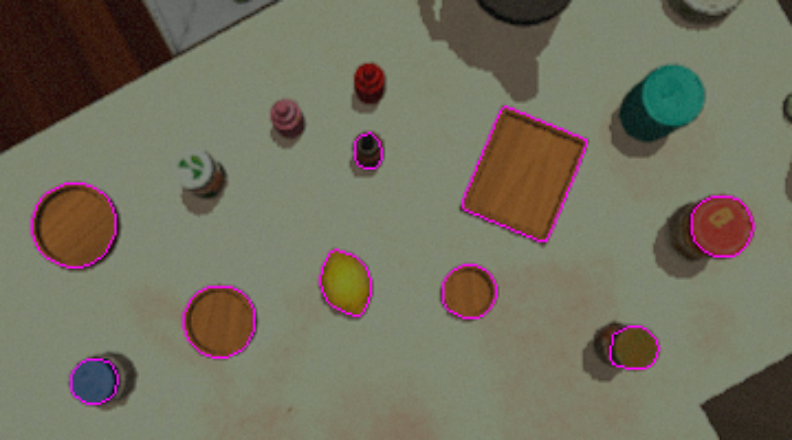

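View pics/m_s.png

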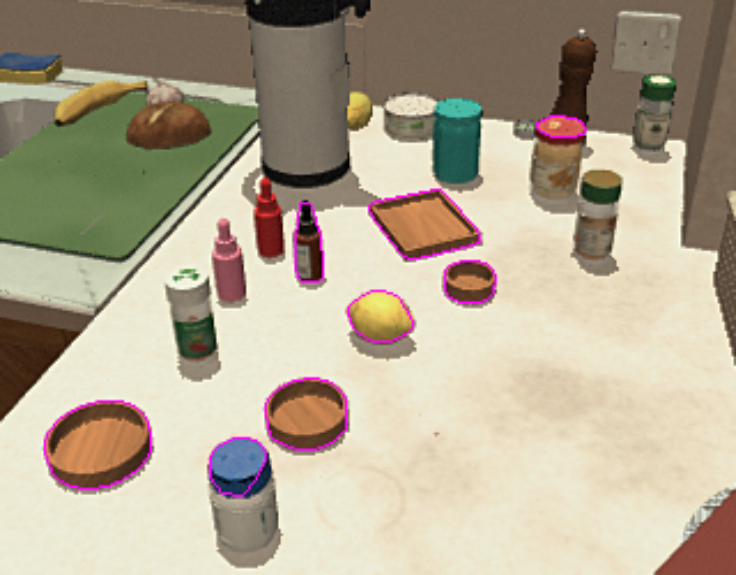

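Run:
```python
from h import *
t=cv2.imread('pics/top0.png')[125:170,295:340]; s=cv2.imread('pics/scene0.png')[160:210,262:307]
a=np.hstack([cv2.resize(t,(400,400),interpolation=0),cv2.resize(s[:45],(400,400),interpolation=0)])
cv2.imwrite('pics/dr.png',a)
for p in[(.615,.02),(.618,.02),(.615,.024),(.62,.017)]:
    print(p,[tuple(np.round(proj(n,(*p,z)),1)) for n in('top','scene') for z in(0,.031,.062,.102)])
```

```text
(0.615, 0.02) [(np.float64(316.0), np.float64(153.9)), (np.float64(315.7), np.float64(151.9)), (np.float64(315.4), np.float64(149.9)), (np.float64(314.9), np.float64(147.0)), (np.float64(285.8), np.float64(200.8)), (np.float64(285.2), np.float64(191.1)), (np.float64(284.6), np.float64(181.1)), (np.float64(283.8), np.float64(167.7))]
(0.618, 0.02) [(np.float64(316.0), np.float64(152.6)), (np.float64(315.7), np.float64(150.7)), (np.float64(315.4), np.float64(148.6)), (np.float64(315.0), np.float64(145.7)), (np.float64(285.1), np.float64(200.3)), (np.float64(284.5), np.float64(190.7)), (np.float64(283.9), np.float64(180.7)), (np.float64(283.1), np.float64(167.3))]
(0.615, 0.024) [(np.float64(314.3), np.float64(153.8)), (np.float64(314.0), np.float64(151.9)), (np.float64(313.6), np.float64(149.8)), (np.float64(313.1), np.float64(147.0)), (np.float64(284.7), np.float64(201.4)), (np.float64(284.1), np.float64(191.7)), (np.float64(283.4), np.float64(181.7)), (np.float64(282.6), np.float64(168.3))]
(0.62, 0.017) [(np.float64(317.2), np.float64(151.9)), (np.float64(317.0), np.float64(149.9)), (np.float64(316.7), np.float64(147.7)), (np.float64(316.3), np.float64(144.8)), (np.float64(285.5), np.float64(199.6)), (np.float64(284.9), np.float64(189.9)), (np.float64(284.3), np.float64(180.0)), (np.float64(283.5), np.float64(166.6))]
```

View pics/dr.png

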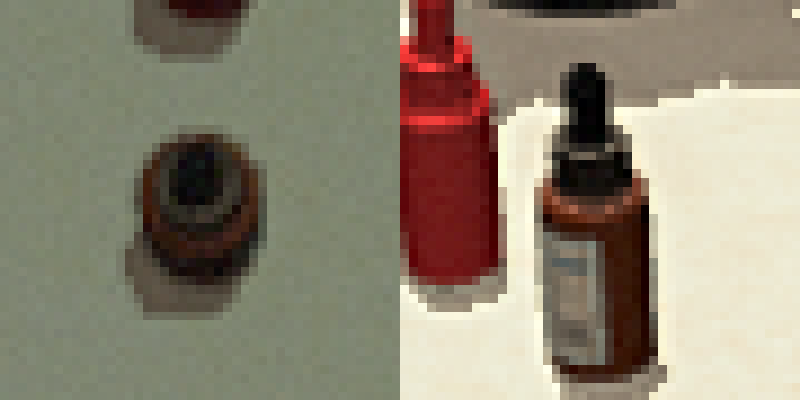

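```bash
cat >> h.py <<'E'
from scipy.spatial.transform import Rotation as R
def plan(xyz,psi=None,cur=None):
    s=ctrl.get_state(); p=s['position'] if cur is None else cur; q=s['orientation']; Rm=R.from_quat([q[1],q[2],q[3],q[0]])
    d=Rm.inv().apply(np.array(xyz)-p)*1e3
    if psi is None: y=Rm.as_matrix()[:,1]; psi=np.degrees(np.arctan2(y[1],y[0]))
    c=np.radians(psi); y=np.array([np.cos(c),np.sin(c),0]); z=np.array([0,0,-1.]); x=np.cross(y,z)
    T=R.from_matrix(np.array([x,y,z]).T)
    return d.round(1),np.degrees((Rm.inv()*T).as_rotvec()).round(1)
def st():
    s=ctrl.get_state(); q=s['orientation']; y=R.from_quat([q[1],q[2],q[3],q[0]]).as_matrix()
    print('t',round(s['clock'],2),'p',s['position'].round(4),'psi %.1f'%np.degrees(np.arctan2(y[1,1],y[0,1])),'z',y[:,2].round(3),'w',round(s['gripper_width']*1e3,1),'F',s['ft_force'].round(1),'q',np.round(s['joint_positions'],2))
E
python3 - <<'E'
from h import *
for n,u,v,z in[('mill',522,153,0),('teal',444,132,0),('lid',514,129,0.0),('pink',281,138,.03),('red',318,121,.05),('flask',390,70,0),('mug',65,232,.05),('white',243,162,0),('boxcorner',468,262,0)]: print(n,onz('top',u,v,z).round(3))
st()
print(plan((.3765,.29,.2),70.6), plan((.3765,.29,.028),70.6))
E
```

```text
mill [ 0.626 -0.477  0.   ]
teal [ 0.674 -0.29   0.   ]
lid [ 0.684 -0.458  0.   ]
pink [0.647 0.103 0.03 ]
red [0.685 0.016 0.05 ]
flask [ 0.825 -0.157  0.   ]
mug [0.415 0.597 0.05 ]
white [0.592 0.197 0.   ]
boxcorner [ 0.362 -0.348  0.   ]
t 0.1 p [0.2159 0.6126 0.2218] psi 70.6 z [-0.    -0.001 -1.   ] w 87.4 F [ 0.9  0.4 -0.2] q [-1.33  0.33  0.04  1.47 -0.01  1.34 -0.06]
(array([-258.7, -250.9,   22.2]), array([-0.1,  0. , -0. ])) (array([-258.7, -250.6,  194.2]), array([-0.1,  0. , -0. ]))
```

>>> jog_arm(targets=[[[-43,-42,4],[0,0,0]],[[-86,-84,8],[0,0,0]],[[-129,-126,12],[0,0,0]],[[-172,-167,16],[0,0,0]],[[-215,-209,20],[0,0,0]]], fingers=87, squeeze=15)

```text
clock: 0.72
position: [0.3499, 0.3425, 0.2023]
orientation: [-0.0, 0.169, 0.986, 0.0]
ft_force: [1.5, 0.1, 0.6]
gripper_width: 0.087
```

```bash
python3 -c "
from h import *
st();print(plan((.3765,.29,.1),70.6),plan((.3765,.29,.028),70.6))"
```

```text
t 0.72 p [0.3499 0.3425 0.2023] psi 70.6 z [-0.  0. -1.] w 87.0 F [1.5 0.1 0.6] q [-1.06  0.01  0.19  1.88 -0.    1.25  0.37]
(array([-42.6, -40.6, 102.3]), array([-0., -0., -0.])) (array([-42.6, -40.6, 174.3]), array([-0., -0., -0.]))
```

>>> jog_arm(targets=[[[-43,-41,0],[0,0,0]],[[-43,-41,50],[0,0,0]],[[-43,-41,105],[0,0,0]],[[-43,-41,145],[0,0,0]],[[-43,-41,174],[0,0,0]]])

```text
clock: 1.35
position: [0.3754, 0.2906, 0.0265]
orientation: [-0.001, 0.169, 0.986, -0.001]
ft_force: [0.2, -0.4, 0.8]
gripper_width: 0.0871
```

>>> jog_arm(targets=[[[0,0,0],[0,0,0]],[[0,0,0],[0,0,0]],[[0,0,0],[0,0,0]],[[0,0,0],[0,0,0]],[[0,0,0],[0,0,0]]], fingers=40)

```text
clock: 1.98
position: [0.3766, 0.2918, 0.0292]
orientation: [0.0, 0.169, 0.986, 0.001]
ft_force: [-0.8, -0.2, 5.1]
gripper_width: 0.0492
```

```bash
python3 -c "
from h import *
st();print(plan((.4377,.1764,.1),70.6))
cv2.imwrite('pics/a1.png',ctrl.capture('scene')[200:400,150:400,::-1])"
```

```text
t 1.98 p [0.3766 0.2918 0.0292] psi 70.6 z [ 0.001  0.001 -1.   ] w 49.2 F [-0.8 -0.2  5.1] q [-0.98  0.19  0.25  2.1  -0.06  0.87  0.53]
(array([-96. , -88.5, -70.8]), array([ 0.1,  0. , -0. ]))
```

View pics/a1.png

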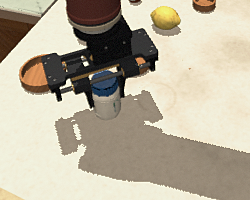

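>>> jog_arm(targets=[[[0,0,-40],[0,0,0]],[[-10,-10,-71],[0,0,0]],[[-45,-40,-71],[0,0,0]],[[-80,-75,-71],[0,0,0]],[[-96,-88,-71],[0,0,0]]])

```text
clock: 2.65
position: [0.4384, 0.1737, 0.0997]
orientation: [0.0, 0.17, 0.985, -0.0]
ft_force: [0.5, -0.2, -0.1]
gripper_width: 0.0489
```

```bash
python3 -c "
from h import *
st();print(plan((.4377,.1764,.035),70.6))
cv2.imwrite('pics/a2.png',ctrl.capture('scene')[150:350,150:400,::-1].repeat(2,0).repeat(2,1))
t=ctrl.capture('top');cv2.imwrite('pics/a2t.png',t[:,:,::-1])
"
```

```text
t 2.65 p [0.4384 0.1737 0.0997] psi 70.4 z [ 0. -0. -1.] w 48.9 F [ 0.5 -0.2 -0.1] q [-0.84  0.07  0.38  2.05 -0.03  1.02  0.79]
(array([ 1.6,  2.3, 64.7]), array([-0. ,  0. , -0.2]))
```

View pics/a2.png

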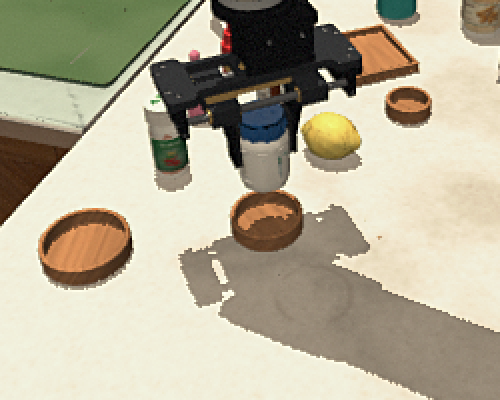

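```bash
python3 -c "
from h import *
print(proj('scene',(.4384,.1737,.0705)),proj('scene',(.4384,.1737,.1535)), onz('scene',282,241,.0705))"
```

```text
(np.float64(282.2699556055173), np.float64(237.54831843531372)) (np.float64(279.96557843829953), np.float64(205.0719242435429)) [0.4303677  0.18108001 0.0705    ]
```

>>> jog_arm(targets=[[[1,2,20],[0,0,0]],[[1,2,40],[0,0,0]],[[1,2,55],[0,0,0]],[[1,2,64],[0,0,0]],[[1,2,65],[0,0,0]]])

```text
clock: 3.38
position: [0.4372, 0.1789, 0.0344]
orientation: [-0.0, 0.169, 0.986, -0.0]
ft_force: [0.1, -0.2, -1.2]
gripper_width: 0.0486
```

>>> jog_arm(targets=[[[0,0,0],[0,0,0]],[[0,0,0],[0,0,0]],[[0,0,0],[0,0,0]],[[0,0,0],[0,0,0]],[[0,0,0],[0,0,0]]], fingers=75)

```text
clock: 4.0
position: [0.4373, 0.1788, 0.0346]
orientation: [0.0, 0.169, 0.986, 0.0]
ft_force: [0.2, -0.3, 0.4]
gripper_width: 0.0747
```

```bash
python3 -c "
from h import *
st();print(plan((.482,.0385,.17),55))
cv2.imwrite('pics/a3.png',ctrl.capture('scene')[150:350,150:400,::-1].repeat(2,0).repeat(2,1))
"
```

```text
t 4.0 p [0.4373 0.1788 0.0346] psi 70.6 z [ 0.  0. -1.] w 74.7 F [ 0.2 -0.3  0.4] q [-0.83  0.17  0.37  2.11 -0.08  0.88  0.83]
(array([ -88.8, -117.5, -135.4]), array([ 0. ,  0. , 15.6]))
```

View pics/a3.png

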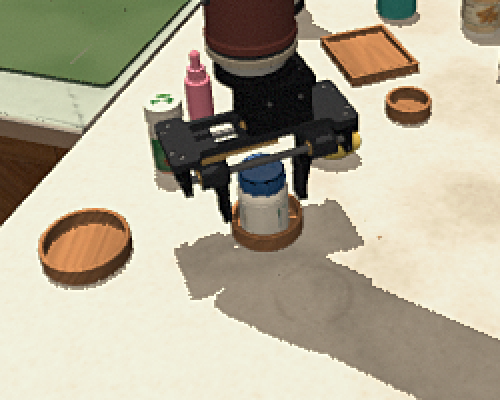

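```bash
python3 -c "
from meas import *
t=cv2.imread('pics/top0.png')[:,:,::-1].copy()
c,b,h=blob(t,(307,208),(22,120,50),(38,255,255),24)
(e,ax,an)=cv2.fitEllipse(h);print(e,ax,an)
m=cv2.moments(h);print(np.degrees(.5*np.arctan2(2*m['mu11'],m['mu20']-m['mu02'])))
D=cv2.norm;hh=h[:,0];d=np.hypot(*(hh[:,None]-hh[None]).transpose(2,0,1));i,j=np.unravel_index(d.argmax(),d.shape);print(hh[i],hh[j])
from h import *
print(plan((.482,.0385,.17),105))"
```

```text
(306.7172546386719, 208.1051025390625) (22.055198669433594, 30.69279670715332) 157.5652313232422
69.06053041386438
[312 223] [302 193]
(array([ -88.8, -117.5, -135.4]), array([  0. ,   0. , -34.4]))
```

>>> jog_arm(targets=[[[0,0,-45],[0,0,0]],[[0,0,-95],[0,0,0]],[[0,0,-135],[0,0,-8]],[[-40,-45,-135],[0,0,-16]],[[-65,-75,-135],[0,0,-24]]], fingers=87)

```text
clock: 4.68
position: [0.4746, 0.0845, 0.1703]
orientation: [0.001, -0.042, 0.999, 0.0]
ft_force: [-0.0, -0.1, -0.5]
gripper_width: 0.0869
```

```bash
python3 -c "
from h import *
st();print(plan((.482,.0385,.12),105),plan((.482,.0385,.01),105))"
```

```text
t 4.67 p [0.4746 0.0845 0.1703] psi 94.8 z [ 0.002  0.    -1.   ] w 86.9 F [-0.  -0.1 -0.5] q [-0.75  0.01  0.49  1.95 -0.01  1.18  1.4 ]
(array([ -3.5, -46.5,  50.3]), array([  0. ,   0.1, -10.2])) (array([ -3.3, -46.5, 160.3]), array([  0. ,   0.1, -10.2]))
```

>>> jog_arm(targets=[[[-3,-46,0],[0,0,-8]],[[-3,-46,50],[0,0,-15]],[[-3,-46,105],[0,0,-15]],[[-3,-46,145],[0,0,-15]],[[-3,-46,160],[0,0,-15]]])

```text
clock: 5.3
position: [0.4789, 0.0404, 0.0077]
orientation: [-0.002, -0.17, 0.985, -0.0]
ft_force: [0.3, -0.2, 0.7]
gripper_width: 0.0873
```

>>> jog_arm(targets=[[[0,0,0],[0,0,0]],[[0,0,0],[0,0,0]],[[0,0,0],[0,0,0]],[[0,0,0],[0,0,0]],[[0,0,0],[0,0,0]]], fingers=45)

```text
clock: 5.92
position: [0.4811, 0.0408, 0.0104]
orientation: [0.001, -0.17, 0.985, 0.0]
ft_force: [0.2, -1.0, 7.2]
gripper_width: 0.0534
```

```bash
python3 -c "
from h import *
st();print(plan((.603,-.1515,.12)),plan((.603,-.1515,.018)))
cv2.imwrite('pics/a4.png',ctrl.capture('scene')[120:300,180:430,::-1].repeat(2,0).repeat(2,1))"
```

```text
t 5.92 p [0.4811 0.0408 0.0104] psi 109.6 z [ 0.002  0.    -1.   ] w 53.4 F [ 0.2 -1.   7.2] q [-0.65  0.25  0.52  2.11 -0.17  0.83  1.89]
(array([ -50.6, -222. , -109.5]), array([-0. ,  0.1,  0. ])) (array([ -50.4, -222. ,   -7.5]), array([-0. ,  0.1,  0. ]))
```

View pics/a4.png

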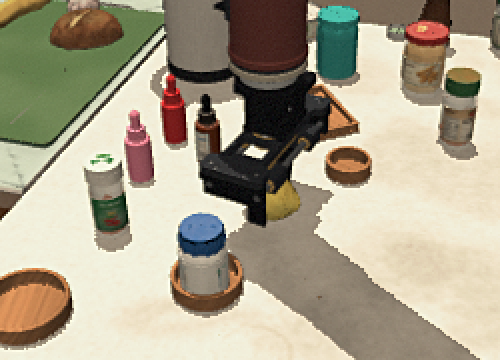

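>>> jog_arm(targets=[[[0,0,-50],[0,0,0]],[[0,0,-105],[0,0,0]],[[-12,-55,-110],[0,0,0]],[[-25,-110,-110],[0,0,0]],[[-37,-165,-110],[0,0,0]]])

```text
clock: 6.6
position: [0.5714, -0.103, 0.12]
orientation: [0.0, -0.171, 0.985, 0.0]
ft_force: [0.1, 0.1, -0.7]
gripper_width: 0.054
```

>>> jog_arm(targets=[[[-13,-56,0],[0,0,0]],[[-13,-56,0],[0,0,0]],[[-13,-56,40],[0,0,0]],[[-13,-56,75],[0,0,0]],[[-13,-56,85],[0,0,0]]])

```text
clock: 7.22
position: [0.5998, -0.1493, 0.0324]
orientation: [-0.002, -0.17, 0.985, 0.001]
ft_force: [0.1, -0.3, -0.6]
gripper_width: 0.0536
```

```bash
python3 -c "
from h import *
st();print(plan((.603,-.1515,.018)))
cv2.imwrite('pics/a5.png',ctrl.capture('scene')[120:300,180:430,::-1].repeat(2,0).repeat(2,1))"
```

```text
t 7.22 p [ 0.5998 -0.1493  0.0324] psi 109.6 z [-0.004  0.001 -1.   ] w 53.6 F [ 0.1 -0.3 -0.6] q [-0.32  0.5   0.62  1.76 -0.34  0.99  2.36]
(array([-2.4, -3.2, 14.4]), array([ 0.1, -0.2,  0. ]))
```

View pics/a5.png

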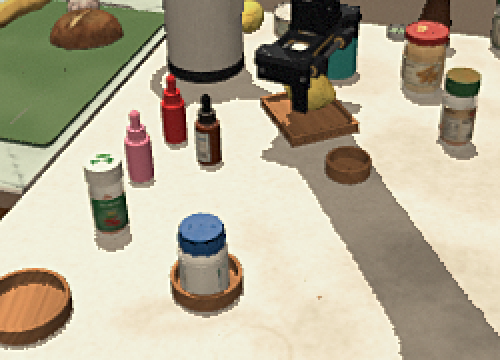

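>>> jog_arm(targets=[[[0,0,8],[0,0,0]],[[0,0,14],[0,0,0]],[[0,0,14],[0,0,0]],[[0,0,14],[0,0,0]],[[0,0,14],[0,0,0]]])

```text
clock: 7.9
position: [0.6018, -0.1507, 0.021]
orientation: [0.0, -0.17, 0.985, -0.0]
ft_force: [-0.3, 0.3, -0.3]
gripper_width: 0.0536
```

>>> jog_arm(targets=[[[0,0,0],[0,0,0]],[[0,0,0],[0,0,0]],[[0,0,0],[0,0,0]],[[0,0,0],[0,0,0]],[[0,0,0],[0,0,0]]], fingers=75)

```text
clock: 8.52
position: [0.6015, -0.1506, 0.0206]
orientation: [0.0, -0.17, 0.985, -0.0]
ft_force: [-0.6, -0.3, 0.5]
gripper_width: 0.0742
```

>>> jog_arm(targets=[[[0,0,-20],[0,0,0]],[[0,0,-70],[0,0,0]],[[0,0,-120],[0,0,0]],[[0,0,-150],[0,0,8]],[[0,0,-160],[0,0,16]]], fingers=87)

```text
clock: 9.15
position: [0.6026, -0.1513, 0.1846]
orientation: [0.002, -0.029, 1.0, -0.0]
ft_force: [-0.1, 0.3, -0.3]
gripper_width: 0.0873
```

```bash
python3 -c "
from h import *
st();print(plan((.62,.018,.17),-45),plan((.62,.018,.17),135),plan((.544,-.338,.17),80),plan((.544,-.338,.17),20))
cv2.imwrite('pics/a6.png',ctrl.capture('scene')[80:280,180:480,::-1].repeat(2,0).repeat(2,1))"
```

```text
t 9.15 p [ 0.6026 -0.1513  0.1846] psi 93.3 z [ 0.005 -0.    -1.   ] w 87.3 F [-0.1  0.3 -0.3] q [-0.42  0.36  0.75  1.62 -0.25  1.26  2.01]
(array([-27.1, 168. ,  14.7]), array([3.000e-01, 1.000e-01, 1.383e+02])) (array([-27.1, 168. ,  14.7]), array([ -0.1,   0.2, -41.7])) (array([  69.3, -183. ,   14.3]), array([ 0. ,  0.3, 13.3])) (array([  69.3, -183. ,   14.3]), array([ 0.2,  0.2, 73.3]))
```

View pics/a6.png

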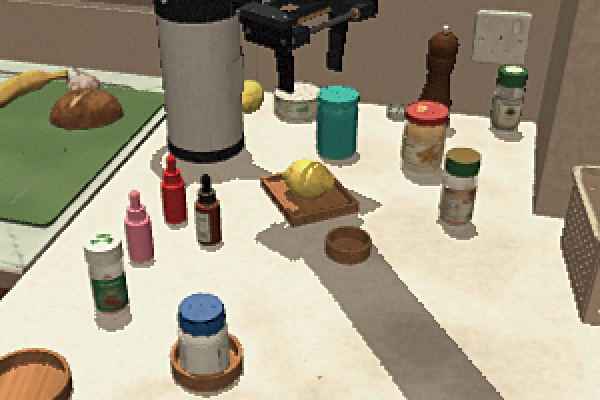

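>>> jog_arm(targets=[[[-5,34,0],[0,0,10]],[[-11,68,0],[0,0,20]],[[-16,101,0],[0,0,30]],[[-22,135,0],[0,0,40]],[[-27,168,0],[0,0,50]]], fingers=60)

```text
clock: 9.82
position: [0.6179, 0.0198, 0.1812]
orientation: [0.0, 0.396, 0.918, 0.0]
ft_force: [0.1, 0.6, -0.1]
gripper_width: 0.0606
```

>>> jog_arm(targets=[[[0,0,0],[0,0,10]],[[0,0,0],[0,0,20]],[[0,0,0],[0,0,30]],[[0,0,0],[0,0,40]],[[0,0,0],[0,0,50]]])

```text
clock: 10.45
position: [0.6178, 0.0187, 0.1812]
orientation: [-0.0, 0.747, 0.665, 0.0]
ft_force: [-0.0, 0.0, 0.4]
gripper_width: 0.0598
```

>>> jog_arm(targets=[[[0,0,0],[0,0,10]],[[0,0,0],[0,0,20]],[[0,0,0],[0,0,30]],[[0,0,0],[0,0,38]],[[0,0,0],[0,0,38]]])

```text
clock: 11.08
position: [0.6179, 0.0188, 0.1808]
orientation: [0.0, 0.921, 0.389, -0.0]
ft_force: [-0.9, 0.3, 0.1]
gripper_width: 0.0603
```

```bash
python3 -c "
from h import *
st();print(plan((.62,.018,.036),-45))
t=ctrl.capture('top');cv2.imwrite('pics/a7.png',t[80:280,150:510,::-1].repeat(2,0).repeat(2,1))"
```

```text
t 11.07 p [0.6179 0.0188 0.1808] psi -44.3 z [-0. -0. -1.] w 60.3 F [-0.9  0.3  0.1] q [-0.97  0.55  1.21  1.64 -0.52  1.33 -0.45]
(array([  1. ,   2. , 144.8]), array([0. , 0. , 0.7]))
```

View pics/a7.png

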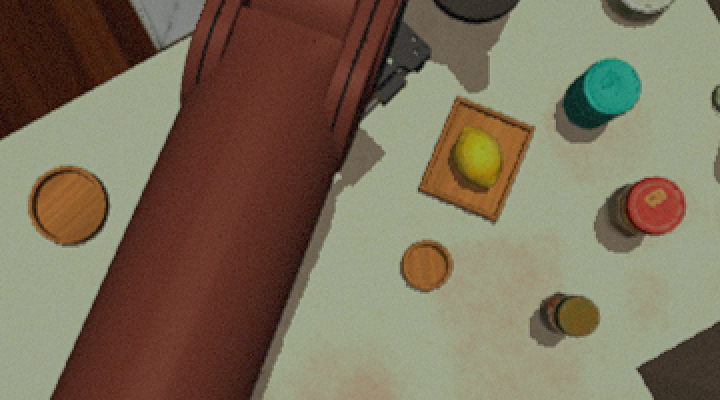

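>>> jog_arm(targets=[[[1,2,20],[0,0,0]],[[1,2,40],[0,0,0]],[[1,2,55],[0,0,0]],[[1,2,60],[0,0,0]],[[1,2,60],[0,0,0]]])

```text
clock: 11.75
position: [0.62, 0.0179, 0.1203]
orientation: [0.0, 0.922, 0.387, -0.0]
ft_force: [-0.6, 0.3, 1.1]
gripper_width: 0.06
```

```bash
python3 -c "
from h import *
st();print(plan((.62,.018,.036),-45))
t=ctrl.capture('scene');cv2.imwrite('pics/a8.png',t[100:250,200:400,::-1].repeat(4,0).repeat(4,1))"
```

```text
t 11.75 p [0.62   0.0179 0.1203] psi -44.4 z [-0. -0. -1.] w 60.0 F [-0.6  0.3  1.1] q [-0.93  0.6   1.16  1.7  -0.58  1.23 -0.41]
(array([ 0.1, -0.1, 84.3]), array([-0. ,  0. ,  0.6]))
```

View pics/a8.png

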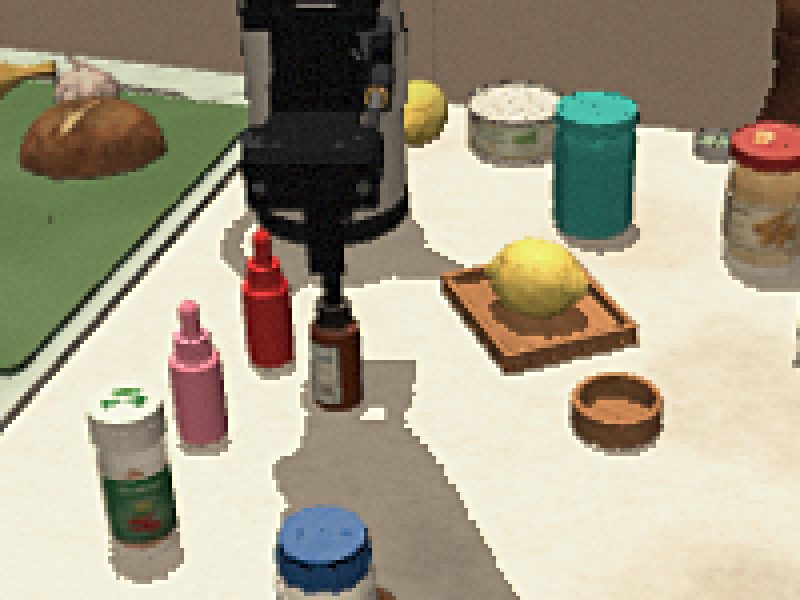

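>>> jog_arm(targets=[[[0,0,25],[0,0,0]],[[0,0,50],[0,0,0]],[[0,0,70],[0,0,0]],[[0,0,82],[0,0,0]],[[0,0,84],[0,0,0]]])

```text
clock: 12.42
position: [0.62, 0.0179, 0.0362]
orientation: [0.0, 0.922, 0.387, -0.0]
ft_force: [-0.1, -0.1, 1.3]
gripper_width: 0.0599
```

>>> jog_arm(targets=[[[0,0,0],[0,0,0]],[[0,0,0],[0,0,0]],[[0,0,0],[0,0,0]],[[0,0,0],[0,0,0]],[[0,0,0],[0,0,0]]], fingers=22)

```text
clock: 13.05
position: [0.6203, 0.0181, 0.0368]
orientation: [0.0, 0.922, 0.387, 0.0]
ft_force: [-0.5, -0.2, 1.9]
gripper_width: 0.0325
```

```bash
python3 -c "
from h import *
st()
t=ctrl.capture('scene');cv2.imwrite('pics/a9.png',t[100:250,200:400,::-1].repeat(4,0).repeat(4,1))"
```

```text
t 13.05 p [0.6203 0.0181 0.0368] psi -44.4 z [ 0.001  0.    -1.   ] w 32.5 F [-0.5 -0.2  1.9] q [-0.87  0.68  1.06  1.77 -0.67  1.1  -0.35]
```

View pics/a9.png

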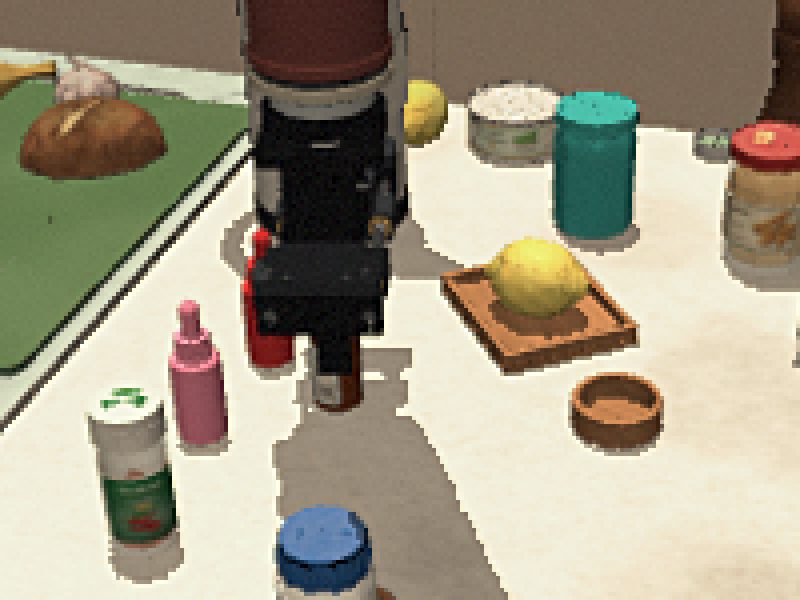

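>>> jog_arm(targets=[[[0,0,-40],[0,0,0]],[[0,0,-90],[0,0,0]],[[0,0,-120],[0,0,0]],[[0,0,-120],[0,0,0]],[[0,0,-120],[0,0,0]]])

```text
clock: 13.72
position: [0.6195, 0.0184, 0.1556]
orientation: [-0.0, 0.922, 0.388, -0.001]
ft_force: [0.2, 0.1, -1.6]
gripper_width: 0.0323
```

```bash
python3 -c "
from h import *
st();print(plan((.4752,-.0943,.157)),plan((.4752,-.0943,.1)))"
```

```text
t 13.72 p [0.6195 0.0184 0.1556] psi -44.4 z [-0.001  0.    -1.   ] w 32.3 F [ 0.2  0.1 -1.6] q [-0.95  0.57  1.19  1.67 -0.55  1.29 -0.43]
(array([-181.5,  -24.3,   -1.2]), array([-0.1,  0. ,  0. ])) (array([-181.4,  -24.2,   55.8]), array([-0.1,  0. ,  0. ]))
```

>>> jog_arm(targets=[[[-40,-5,0],[0,0,0]],[[-85,-11,0],[0,0,0]],[[-130,-17,0],[0,0,0]],[[-170,-23,25],[0,0,0]],[[-182,-24,56],[0,0,0]]])

```text
clock: 14.35
position: [0.4734, -0.0954, 0.0993]
orientation: [-0.002, 0.922, 0.387, 0.001]
ft_force: [0.7, 1.6, -1.5]
gripper_width: 0.0322
```

>>> jog_arm(targets=[[[0,0,0],[0,0,0]],[[0,0,0],[0,0,0]],[[0,0,0],[0,0,0]],[[0,0,0],[0,0,0]],[[0,0,0],[0,0,0]]])

```text
clock: 14.98
position: [0.4759, -0.095, 0.1008]
orientation: [0.0, 0.922, 0.388, 0.0]
ft_force: [-1.3, 0.4, -1.0]
gripper_width: 0.0324
```

```bash
python3 -c "
from h import *
st();print(plan((.4752,-.0943,.0425)))
s=ctrl.get_state()['position'];print(proj('scene',s-[0,0,.0365]),proj('scene',(.4752,-.0943,.022)))
t=ctrl.capture('scene');cv2.imwrite('pics/b1.png',t[130:230,300:420,::-1].repeat(6,0).repeat(6,1))"
```

```text
t 14.97 p [ 0.4759 -0.095   0.1008] psi -44.4 z [ 0. -0. -1.] w 32.4 F [-1.3  0.4 -1. ] q [-1.05  0.25  1.31  2.05 -0.28  1.05 -0.38]
(array([ 0.1, -1. , 58.3]), array([ 0.,  0., -0.]))
(np.float64(354.95976204497816), np.float64(184.33679400285712)) (np.float64(354.1830483343725), np.float64(198.35345930959159))
```

View pics/b1.png

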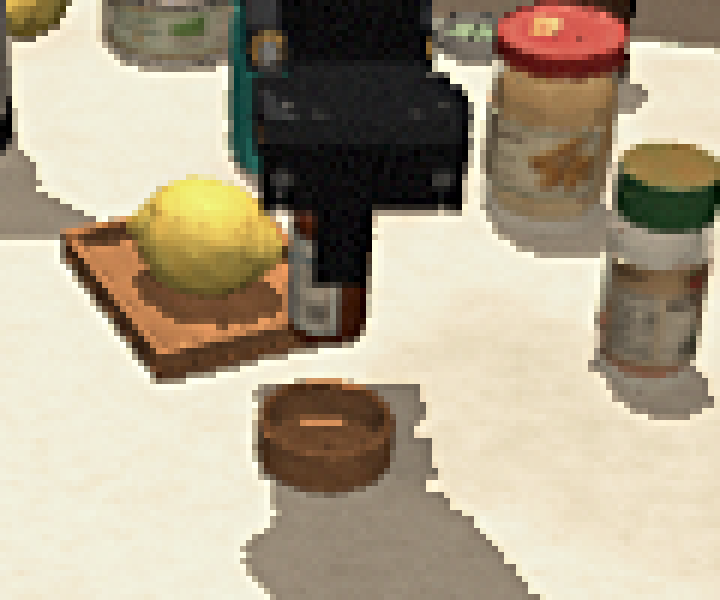

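>>> jog_arm(targets=[[[0,-1,20],[0,0,0]],[[0,-1,40],[0,0,0]],[[0,-1,52],[0,0,0]],[[0,-1,58],[0,0,0]],[[0,-1,58],[0,0,0]]])

```text
clock: 15.65
position: [0.4749, -0.0947, 0.0427]
orientation: [0.0, 0.922, 0.387, -0.0]
ft_force: [-0.2, -0.5, -0.4]
gripper_width: 0.032
```

```bash
python3 -c "
from h import *
st()
t=ctrl.capture('scene');cv2.imwrite('pics/b2.png',t[130:230,300:420,::-1].repeat(6,0).repeat(6,1))"
```

```text
t 15.65 p [ 0.4749 -0.0947  0.0427] psi -44.4 z [-0. -0. -1.] w 32.0 F [-0.2 -0.5 -0.4] q [-0.9   0.36  1.17  2.1  -0.41  0.94 -0.28]
```

View pics/b2.png

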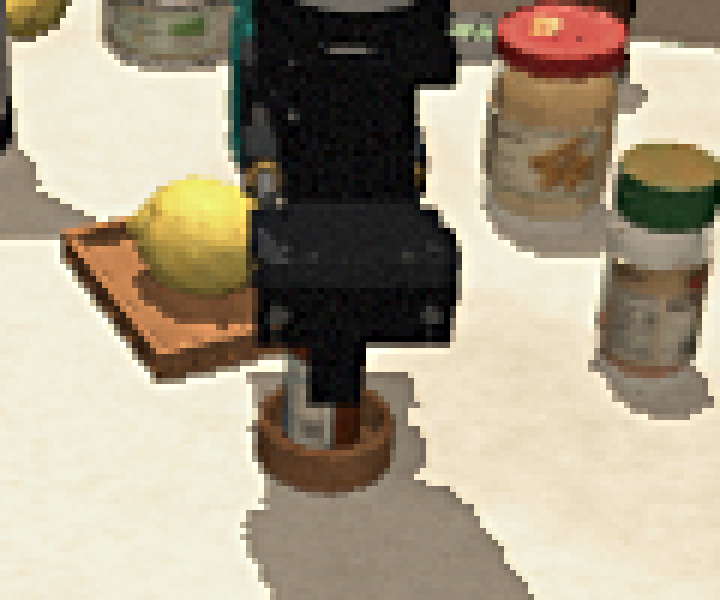

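Inside the cup. I'll release it and rise straight up.

>>> jog_arm(targets=[[[0,0,1],[0,0,0]],[[0,0,1],[0,0,0]],[[0,0,1],[0,0,0]],[[0,0,1],[0,0,0]],[[0,0,1],[0,0,0]]], fingers=60)

```text
clock: 16.32
position: [0.4749, -0.0945, 0.0416]
orientation: [0.0, 0.922, 0.387, 0.0]
ft_force: [-0.1, -1.0, 0.7]
gripper_width: 0.0594
```

>>> jog_arm(targets=[[[0,0,-30],[0,0,0]],[[0,0,-75],[0,0,0]],[[0,0,-120],[0,0,-10]],[[0,0,-150],[0,0,-20]],[[0,0,-150],[0,0,-30]]], fingers=87)

```text
clock: 16.95
position: [0.4764, -0.0945, 0.1934]
orientation: [-0.001, 0.789, 0.615, 0.003]
ft_force: [-0.2, -0.5, -1.0]
gripper_width: 0.0867
```

```bash
python3 -c "
from h import *
st();print(plan((.544,-.338,.19),-90),plan((.544,-.338,.19),20))
t=ctrl.capture('scene');cv2.imwrite('pics/b3.png',t[80:280,180:480,::-1].repeat(2,0).repeat(2,1))"
```

```text
t 16.95 p [ 0.4764 -0.0945  0.1934] psi -14.1 z [ 0.004  0.005 -1.   ] w 86.7 F [-0.2 -0.5 -1. ] q [-1.3  -0.18  1.33  1.94  0.18  1.25 -0.28]
(array([-219.7,  124.9,    2.4]), array([-0.1, -0.4, 75.9])) (array([-219.7,  124.9,    2.4]), array([  0.3,  -0.3, -34.1]))
```

View pics/b3.png

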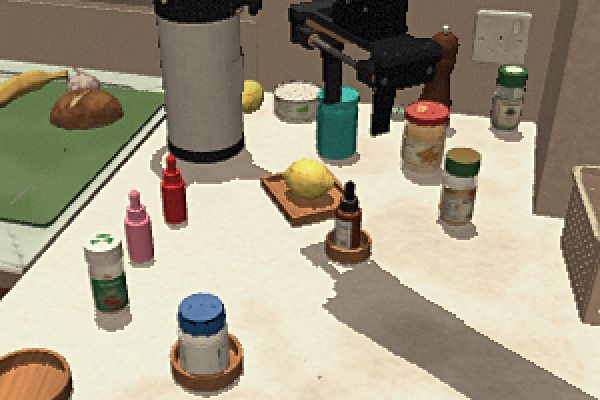

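>>> jog_arm(targets=[[[-44,25,0],[0,0,0]],[[-88,50,0],[0,0,0]],[[-132,75,0],[0,0,0]],[[-176,100,0],[0,0,0]],[[-219,125,0],[0,0,0]]])

```text
clock: 17.62
position: [0.5341, -0.308, 0.1911]
orientation: [-0.001, 0.791, 0.612, -0.001]
ft_force: [0.4, 0.2, 1.2]
gripper_width: 0.0872
```

```bash
python3 -c "
from h import *
st();print(plan((.544,-.338,.13),-14),plan((.544,-.338,.045),-14))
t=ctrl.capture('scene');cv2.imwrite('pics/b4.png',t[50:250,280:480,::-1].repeat(3,0).repeat(3,1))"
```

```text
t 17.62 p [ 0.5341 -0.308   0.1911] psi -14.5 z [-0.002  0.    -1.   ] w 87.2 F [0.4 0.2 1.2] q [-0.38  0.47  1.12  1.63 -0.44  1.32  0.56]
(array([-26.5,  17.2,  61.1]), array([-0.1,  0. , -0.5])) (array([-26.5,  17.4, 146.1]), array([-0.1,  0. , -0.5]))
```

View pics/b4.png

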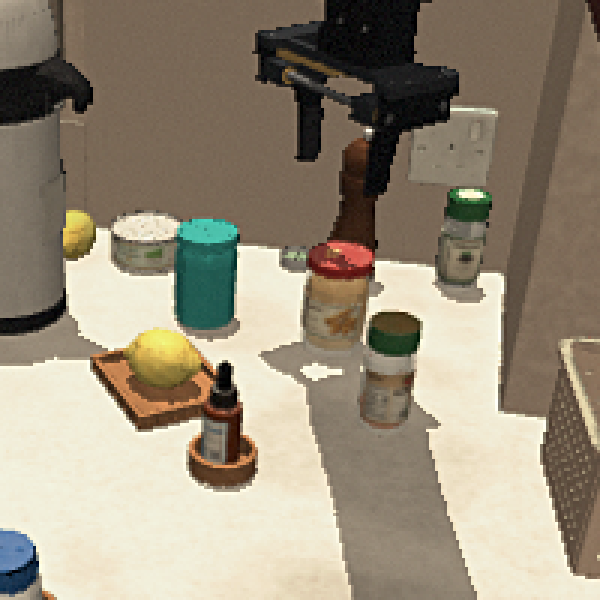

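>>> jog_arm(targets=[[[-26,17,0],[0,0,0]],[[-26,17,20],[0,0,0]],[[-26,17,50],[0,0,0]],[[-26,17,60],[0,0,0]],[[-26,17,60],[0,0,0]]])

```text
clock: 18.3
position: [0.5431, -0.3354, 0.132]
orientation: [-0.001, 0.79, 0.613, -0.0]
ft_force: [-0.3, 0.7, 0.9]
gripper_width: 0.087
```

```bash
python3 -c "
from h import *
st();print(plan((.544,-.338,.045),-14))
t=ctrl.capture('scene');cv2.imwrite('pics/b5.png',t[70:220,320:470,::-1].repeat(4,0).repeat(4,1))
t=ctrl.capture('top');cv2.imwrite('pics/b5t.png',t[100:280,380:580,::-1].repeat(3,0).repeat(3,1))"
```

```text
t 18.3 p [ 0.5431 -0.3354  0.132 ] psi -14.4 z [-0.001  0.    -1.   ] w 87.0 F [-0.3  0.7  0.9] q [-0.27  0.57  1.05  1.64 -0.51  1.24  0.63]
(array([-2.3,  1.7, 87. ]), array([-0.1,  0. , -0.4]))
```

View pics/b5.png

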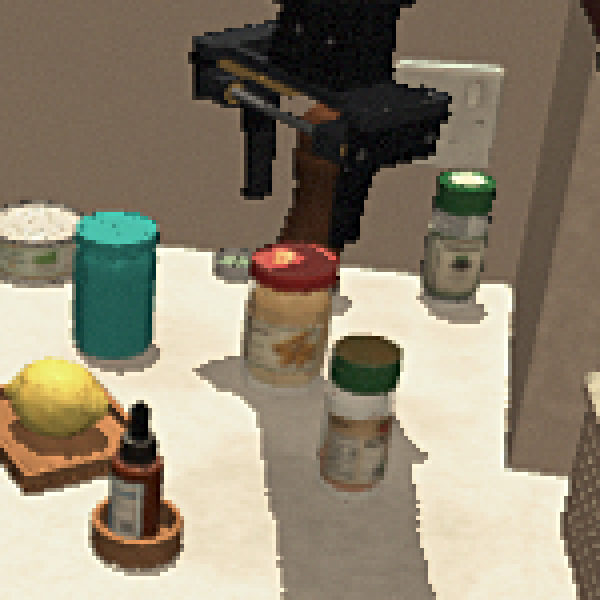

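View pics/b5t.png

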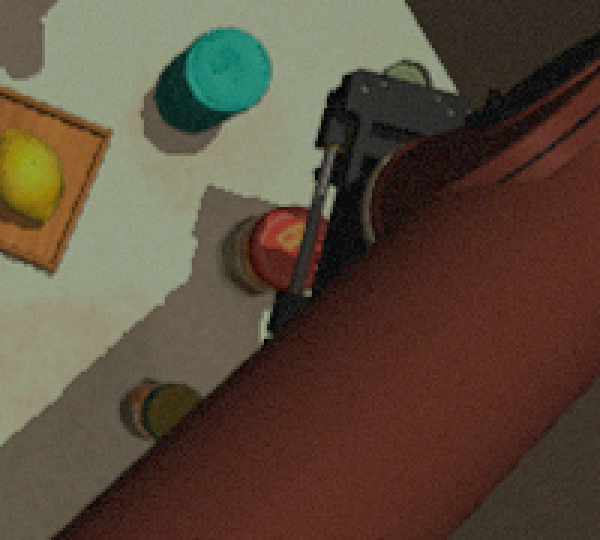

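>>> jog_arm(targets=[[[-3,2,22],[0,0,0]],[[-3,2,44],[0,0,0]],[[-3,2,66],[0,0,0]],[[-3,2,84],[0,0,0]],[[-3,2,87],[0,0,0]]])

```text
clock: 19.02
position: [0.5437, -0.3395, 0.0441]
orientation: [-0.001, 0.79, 0.613, -0.001]
ft_force: [-0.1, 0.2, 1.2]
gripper_width: 0.0874
```

>>> jog_arm(targets=[[[0,0,0],[0,0,0]],[[0,0,0],[0,0,0]],[[0,0,0],[0,0,0]],[[0,0,0],[0,0,0]],[[0,0,0],[0,0,0]]], fingers=50, squeeze=30)

```text
clock: 19.65
position: [0.5439, -0.3401, 0.0464]
orientation: [-0.0, 0.79, 0.613, -0.0]
ft_force: [-5.2, 1.5, 5.5]
gripper_width: 0.0641
```

```bash
python3 -c "
from h import *
st()
t=ctrl.capture('scene');cv2.imwrite('pics/b6.png',t[70:220,320:470,::-1].repeat(4,0).repeat(4,1))"
```

```text
t 19.65 p [ 0.5439 -0.3401  0.0464] psi -14.4 z [-0. -0. -1.] w 64.1 F [-5.2  1.5  5.5] q [-0.21  0.66  0.97  1.71 -0.6   1.1   0.69]
```

View pics/b6.png

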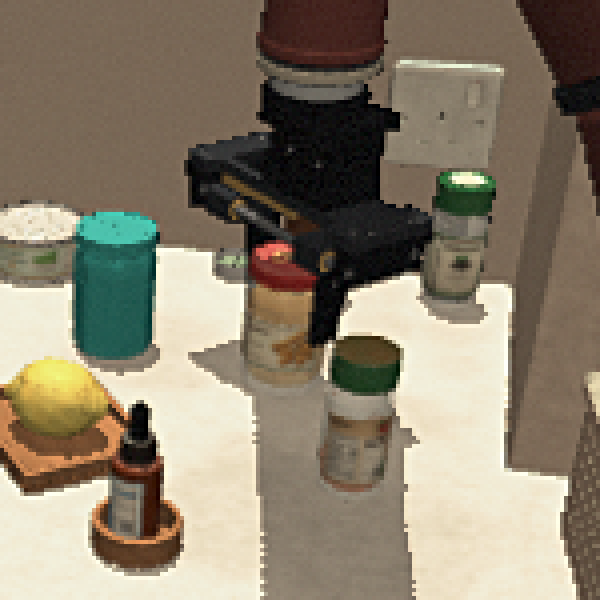

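>>> jog_arm(targets=[[[0,0,-20],[0,0,0]],[[0,0,-50],[0,0,0]],[[0,0,-85],[0,0,0]],[[0,0,-120],[0,0,0]],[[0,0,-145],[0,0,0]]])

```text
clock: 20.32
position: [0.5447, -0.3402, 0.1935]
orientation: [0.001, 0.79, 0.613, 0.0]
ft_force: [1.4, -0.8, -4.9]
gripper_width: 0.0638
```

```bash
python3 -c "
from h import *
st();print(plan((.539,.3386,.19)))
t=ctrl.capture('scene');cv2.imwrite('pics/b7.png',t[20:220,280:480,::-1].repeat(3,0).repeat(3,1))"
```

```text
t 20.32 p [ 0.5447 -0.3402  0.1935] psi -14.4 z [ 0.002 -0.001 -1.   ] w 63.8 F [ 1.4 -0.8 -4.9] q [-0.28  0.52  1.09  1.56 -0.47  1.34  0.61]
(array([ 655.9, -174.7,    2.6]), array([ 0.1,  0. , -0. ]))
```

View pics/b7.png

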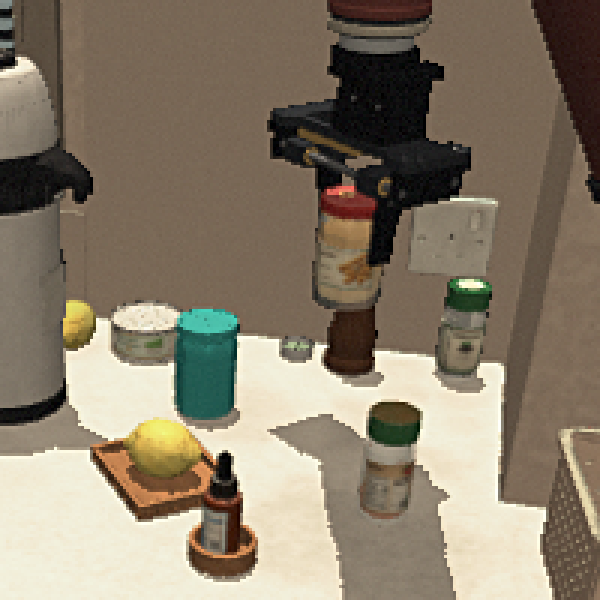

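>>> jog_arm(targets=[[[30,-8,0],[0,0,0]],[[75,-20,0],[0,0,0]],[[120,-32,0],[0,0,0]],[[165,-44,0],[0,0,0]],[[210,-56,0],[0,0,0]]])

```text
clock: 21.0
position: [0.5422, -0.121, 0.1907]
orientation: [0.0, 0.79, 0.613, 0.0]
ft_force: [0.8, 0.5, -4.9]
gripper_width: 0.0639
```

>>> jog_arm(targets=[[[45,-12,0],[0,0,0]],[[90,-24,0],[0,0,0]],[[135,-36,0],[0,0,0]],[[180,-48,0],[0,0,0]],[[225,-60,0],[0,0,0]]])

```text
clock: 21.62
position: [0.5401, 0.1118, 0.1908]
orientation: [-0.0, 0.79, 0.613, 0.0]
ft_force: [1.0, -0.2, -4.4]
gripper_width: 0.0639
```

```bash
python3 -c "
from h import *
st();print(plan((.539,.3386,.19)))"
```

```text
t 21.62 p [0.5401 0.1118 0.1908] psi -14.4 z [ 0.     0.001 -1.   ] w 63.9 F [ 1.  -0.2 -4.4] q [-1.31  0.31  1.24  1.79 -0.31  1.26 -0.24]
(array([219.3, -57.6,   0.9]), array([ 0., -0.,  0.]))
```

>>> jog_arm(targets=[[[45,-12,0],[0,0,0]],[[90,-24,0],[0,0,0]],[[135,-36,0],[0,0,0]],[[180,-48,0],[0,0,0]],[[217,-57,0],[0,0,0]]])

```text
clock: 22.25
position: [0.5386, 0.337, 0.1903]
orientation: [-0.0, 0.79, 0.613, -0.0]
ft_force: [0.6, -0.5, -4.3]
gripper_width: 0.0641
```

>>> jog_arm(targets=[[[0,0,25],[0,0,0]],[[0,0,55],[0,0,0]],[[0,0,80],[0,0,0]],[[0,0,90],[0,0,0]],[[0,0,90],[0,0,0]]])

```text
clock: 22.88
position: [0.5391, 0.3345, 0.1004]
orientation: [0.0, 0.79, 0.613, -0.0]
ft_force: [-0.4, 0.4, -5.5]
gripper_width: 0.0639
```

```bash
python3 -c "
from h import *
st();print(plan((.539,.3386,.051)))
p=ctrl.get_state()['position'];print(proj('scene',p-[0,0,.046]),proj('scene',p+[0,0,.054]))
t=ctrl.capture('scene');cv2.imwrite('pics/b8.png',t[170:320,120:300,::-1].repeat(4,0).repeat(4,1))"
```

```text
t 22.88 p [0.5391 0.3345 0.1004] psi -14.4 z [-0.    -0.001 -1.   ] w 63.9 F [-0.4  0.4 -5.5] q [-1.37  0.6   1.04  1.68 -0.55  1.19 -0.45]
(array([ 4. , -1.2, 49.4]), array([-0. ,  0.1,  0. ]))
(np.float64(189.97678442346125), np.float64(256.2249666157137)) (np.float64(180.220616719326), np.float64(216.99574593687439))
```

View pics/b8.png

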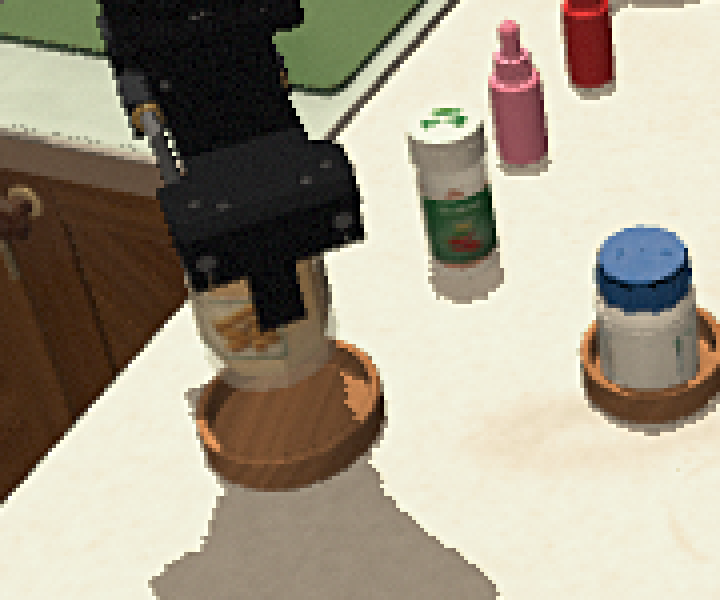

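>>> jog_arm(targets=[[[3,-1,15],[0,0,0]],[[3,-1,30],[0,0,0]],[[3,-1,40],[0,0,0]],[[3,-1,48],[0,0,0]],[[3,-1,48],[0,0,0]]])

```text
clock: 23.55
position: [0.5391, 0.3375, 0.0521]
orientation: [0.0, 0.79, 0.613, -0.0]
ft_force: [0.8, 0.3, -5.0]
gripper_width: 0.0641
```

```bash
python3 -c "
from h import *
st()
t=ctrl.capture('scene');cv2.imwrite('pics/b9.png',t[170:320,120:300,::-1].repeat(4,0).repeat(4,1))"
```

```text
t 23.55 p [0.5391 0.3375 0.0521] psi -14.4 z [-0.    -0.001 -1.   ] w 64.1 F [ 0.8  0.3 -5. ] q [-1.35  0.65  0.99  1.72 -0.6   1.11 -0.42]
```

View pics/b9.png

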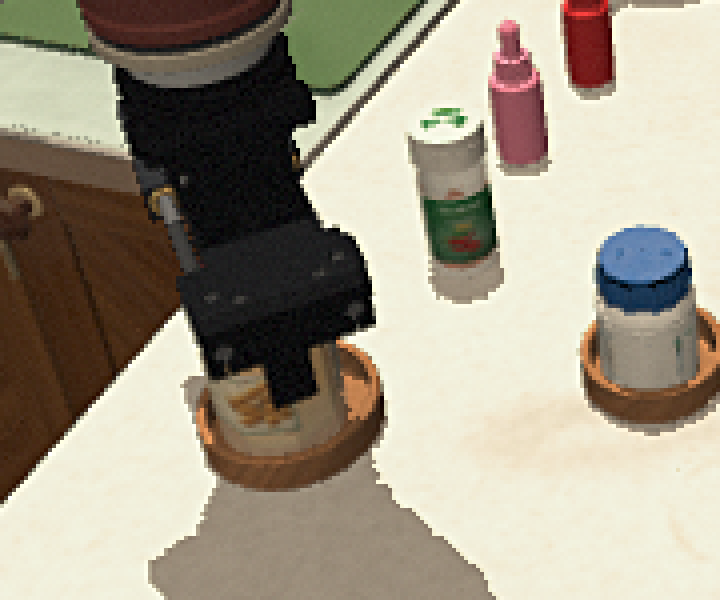

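>>> jog_arm(targets=[[[-1,0,0],[0,0,0]],[[-3,-1,0],[0,0,0]],[[-3,-1,1],[0,0,0]],[[-3,-1,1.5],[0,0,0]],[[-3,-1,1.5],[0,0,0]]])

```text
clock: 24.22
position: [0.5374, 0.3351, 0.0513]
orientation: [0.0, 0.79, 0.613, -0.0]
ft_force: [-1.5, -1.0, 0.1]
gripper_width: 0.0634
```

>>> jog_arm(targets=[[[0,0,0],[0,0,0]],[[0,0,0],[0,0,0]],[[0,0,0],[0,0,0]],[[0,0,0],[0,0,0]],[[0,0,0],[0,0,0]]], fingers=87)

```text
clock: 24.85
position: [0.5374, 0.3351, 0.051]
orientation: [0.0, 0.79, 0.613, -0.0]
ft_force: [-0.2, 0.1, -0.3]
gripper_width: 0.087
```

>>> jog_arm(targets=[[[0,0,-20],[0,0,0]],[[0,0,-60],[0,0,0]],[[0,0,-110],[0,0,0]],[[0,0,-150],[0,0,0]],[[0,0,-180],[0,0,0]]])

```text
clock: 25.48
position: [0.538, 0.3348, 0.2345]
orientation: [0.0, 0.79, 0.612, 0.001]
ft_force: [0.3, 0.7, -0.3]
gripper_width: 0.087
```

```bash
python3 -c "
from h import *
st();print(plan((.30,.55,.24)))
t=ctrl.capture('scene');cv2.imwrite('pics/c1.png',t[80:320,140:480,::-1].repeat(2,0).repeat(2,1))"
```

```text
t 25.48 p [0.538  0.3348 0.2345] psi -14.5 z [ 0.002  0.001 -1.   ] w 87.0 F [ 0.3  0.7 -0.3] q [-1.44  0.48  1.13  1.53 -0.44  1.41 -0.53]
(array([ 148.9, -284.2,   -5.8]), array([ 0.1, -0.1,  0. ]))
```

View pics/c1.png

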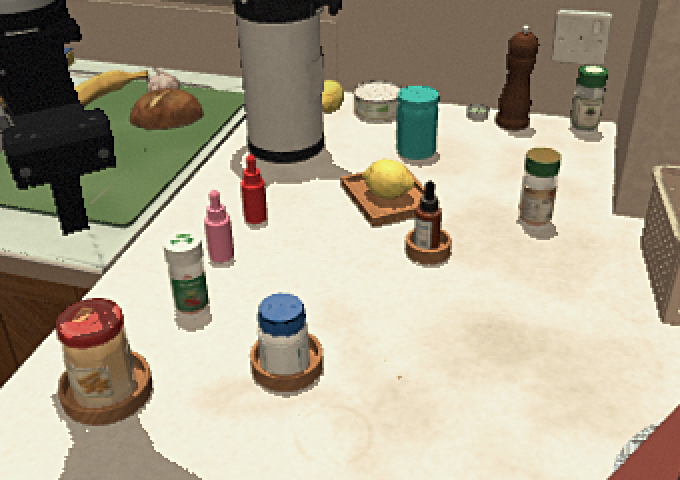

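>>> jog_arm(targets=[[[25,-45,0],[0,0,0]],[[50,-90,0],[0,0,0]],[[75,-140,0],[0,0,0]],[[100,-190,0],[0,0,0]],[[125,-235,0],[0,0,0]]])

```text
clock: 26.15
position: [0.3394, 0.5159, 0.2322]
orientation: [-0.0, 0.79, 0.613, 0.0]
ft_force: [0.5, 0.5, 1.2]
gripper_width: 0.087
```

Run:
```python
from meas import *
from h import st
st()
t=ctrl.capture('top'); s=ctrl.capture('scene')
cv2.imwrite('pics/d_t.png',cv2.resize(t[80:280,110:510,::-1],None,fx=2,fy=2)); cv2.imwrite('pics/d_s.png',s[80:330,140:480,::-1].repeat(2,0).repeat(2,1))
C=dict(honey=(.539,.3386,.105),pill=(.4377,.1764,.088),drop=(.4752,-.0943,.107),lemon=(.603,-.1515,.034))
for k,P in C.items(): print(k,'expect top',np.round(proj('top',P),1),'scene',np.round(proj('scene',P),1))
T=dict(honey=((170,110,50),(11,255,255),24,.1),pill=((95,70,40),(120,255,255),18,.08),lemon=((22,120,50),(38,255,255),24,.034))
for k,(lo,hi,r,z) in T.items():
  for n,im in(('top',t),('scene',s)):
    try:
        c,b,h=blob(im,tuple(int(round(x)) for x in proj(n,C[k])),lo,hi,r); print(k,n,np.round(c,1),onz(n,*c,z).round(4),'err mm',((onz(n,*c,z)-C[k])[:2]*1e3).round(1))
    except Exception as e: print(k,n,e)
```

```text
t 26.15 p [0.3394 0.5159 0.2322] psi -14.4 z [ 0.     0.001 -1.   ] w 87.0 F [0.5 0.5 1.2] q [-1.91  0.46  1.17  1.58 -0.42  1.39 -0.96]
honey expect top [169.3 178.6] scene [183.3 238.1]
pill expect top [243.  226.2] scene [281.  231.7]
drop expect top [366.3 211.6] scene [355.8 169.9]
lemon expect top [388.6 158.1] scene [334.1 168.6]
honey top [171.7 180.1] [0.5363 0.335  0.1   ] err mm [-2.7 -3.6]
honey scene [180.7 240.4] [0.5423 0.3437 0.1   ] err mm [3.3 5.1]
pill top [242.4 226.8] [0.4361 0.1792 0.08  ] err mm [-1.6  2.8]
pill scene [280.5 237. ] [0.4332 0.1821 0.08  ] err mm [-4.5  5.7]
lemon top [388.5 157.8] [ 0.6037 -0.1513  0.034 ] err mm [0.7 0.2]
lemon scene [333.6 169.1] [ 0.6018 -0.1483  0.034 ] err mm [-1.2  3.2]
```

View pics/d_t.png

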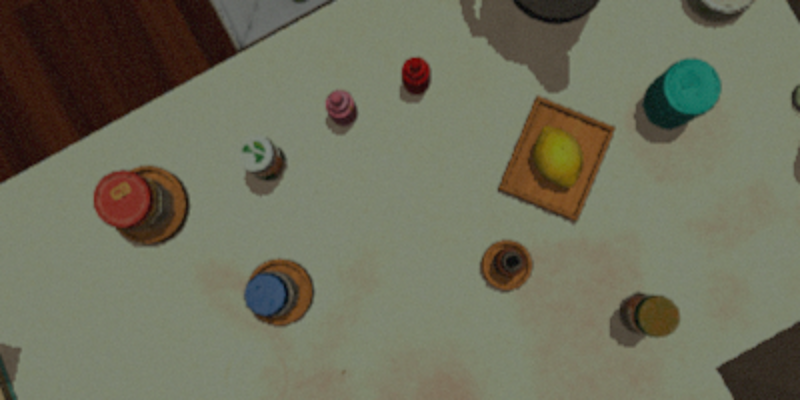

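View pics/d_s.png

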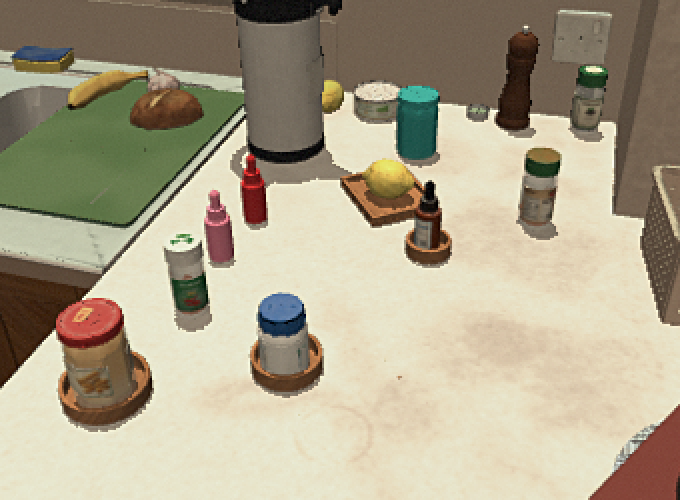

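```bash
python3 -c "
from h import *
ctrl.sign_off();st()"
```

```text
the job is handed in; nothing more can be done
the job is handed in; nothing more can be done
```

I put the pill bottle in the medium cup, the lemon in the oblong dish, the dropper bottle in the small cup and the honey jar in the large cup. The job was handed in at about 26 s of the 120 s. No verdict was reported.

- **Positions:** in the last pictures, measured offsets from the holder centres were up to about 6 mm for the honey jar, about 3 to 7 mm for the pill bottle and 1 to 3 mm for the lemon. The limits are 13 mm for the jar and bottles and 30 mm for the lemon.
- **Dropper bottle:** I judged it only by eye; it stood upright inside the small cup. The gripper let go within about 1 mm of the cup's measured centre.
- **Upright and seated:** all three containers looked upright and down on their cup floors, though I did not measure tilt.
- **Spice jars:** both spice jars showed at about the same pixels as at the start.
- **Gripper:** it ended clear of everything, at about 0.23 m height. No force reading after a move came near the limits; the highest was about 8 N.
- **Disagreement:** the two cameras differed by roughly 10 mm on the honey jar's lid, with errors in opposite directions. I put this down to lid-mask and lighting bias. Each reading alone is within the limit.

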